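# Load the clamshell jig, pin it and hold it shut

### The arm

A 7-joint arm with a two-finger parallel gripper is mounted at the origin on a cart in front of the work surface, level with it; the furniture and walls round the work are solid. World frame = base frame: x ahead of the robot, y to its left, z up, the work surface at z = 0. Lengths are in m, angles in rad, forces in N, time in s.
With the tool pointing down it reaches from about 0.425 to 0.95 m from the base axis. Payload 4.7 kg.
Tool frame: the origin (TCP) lies on the centre line of the jaws, within the pads' length; the fingertips stand robot.nose_length ahead of it and the grasp point (between the pads) lies 8 mm behind it (robot.nose_length is the distance from the TCP to the fingertips, in m); z points along the fingers, y is the line along which they close (so a half turn about z gives the same grasp; the last joint's range is limited). The gripper opens to 85 mm and grips with 20 to 120 N. Pads are 22 mm wide; open, the fingers measure 114 mm over their backs; the gripper's body (76 mm by 85 mm) begins 54 mm behind the grasp point. The pads swing forward as they close: fully open they stand 13 mm farther back than shut.
Start: joints at [1.311, 0.469, -0.049, 1.532, 0.024, 1.141, -0.082], TCP at [0.154, -0.657, 0.242] pointing down, gripper open.
Joint ranges: [-2.59, 2.59], [-0.33, 1.99], [-1.39, 1.29], [0.1, 2.45], [-1.04, 4.18], [0.21, 1.99], [-2.66, 2.66]. Speed limits (rad/s): [2.57, 2.57, 3.14, 3.14, 3.14, 3.14, 3.14].

### API

Orientations are given as [roll, pitch, yaw] about the fixed x, y, z axes, in that order (R = Rz(yaw) Ry(pitch) Rx(roll)).
In Python, from plant import robot gives the robot as it stands. Calls block until the motion is done:
- robot.goto(position, orientation): joint-space move of the TCP to a pose.
- robot.move_straight(position, vel=0.15, attitude=None, contact_N=None): straight line of the TCP; attitude=None keeps the orientation; vel is the mean speed in m/s. With contact_N (N) it stops when the force on the tool has changed by that much, and returns True; else False.
- robot.move_joints(angles): joint-space move.
- robot.grip(opening, strength=None): opening from 0.0 (shut) to 1.0 (fully open); strength is the grip in N (None keeps the last); returns when the fingers have stopped.
- robot.sleep(seconds).
- robot.inverse_kinematics(position, orientation): joint angles nearest the present ones, or None.
- robot.sense(): the state.
- robot.grab_frame(name): name is "side" or "top"; returns a dict with "image" (384x512x3 uint8, red, green, blue), "range_z" (384x512 float32, m along the optical axis (not along the pixel's ray), 0 where there is no reading), "fx", "fy", "cx", "cy" (pixels), "dist_coeffs" ([k1, k2, p1, p2, k3] as OpenCV has them; the pictures are not rectified), "R" (3x3) and "t" (3): a world point X has camera coordinates R X + t. Camera axes: x right, y down, z forward; pixel columns grow to the right and rows downward; lengths in m; the calibration is good to about 2 mm. A picture is of the moment at which its call begins.
A pose or a line that the arm cannot do raises robot.IKError and nothing moves.
- robot.close_job(): hands the job in; it is judged then, once.
The state is a dict: "t": time; "joint_pos": joint angles; "joint_velocities": joint speeds; "effort": joint torques, N m; "tcp_pos": TCP position; "tcp_rot": TCP orientation; "wrist_force": force on the tool from outside, world axes, zero at the start; "torque": the same for the moment, N m; "opening": opening from 0.0 (shut) to 1.0 (fully open); "gripper_force": force on a finger pad.
Only numpy, scipy, OpenCV 4.12 (cv2) and the standard library are available. Lean on these libraries where they do the work, as an engineer would, in place of code of your own. Each camera call takes 0.05 s, during which the arm holds its last target. There are 200 camera calls.

### The job

Push the jig's sliding nest, with the terminal strip in it, under the bridge until it is fully home, then fold the hinged upper half of the jig down over it. Take the loose locking pin out of its stand, put it upright through the hole in the upper half and on through the nest into the hole of the lower half. Press it down until its collar sits on the upper half and the spring-loaded halves are fully shut, and finish like that: still gripping the pin by its handle and pressing the jig shut, without letting go.

Things in the scene. Friction and masses are not known exactly. Their poses are not given: they have to be found in the camera images.
- jig: the clamshell jig's lower half, fixed to the worktop: aluminium slab 96 (x) x 158 (y) x 20 mm high with side cheeks 46 mm high (x = +-38 to 48 mm). Origin on the worktop directly under the pin hole, z up. The nest slides along its y (+y in, -y out); the hinge lies at +y, along x. The slab's pin hole, 14 mm wide and right through, is on the jig's z axis
- bridge (a point): middle of the top of the dark steel bridge fixed over the nest's slide: 96 mm long (jig's x), 16 mm wide (y), underside 54 mm and top 63 mm above the worktop, 52 mm along the jig's -y from the pin hole
- plunger (a point): midway between two steel spring plungers of 7 mm standing in the cheeks (86 mm apart along x), 10 mm along the jig's -y from the pin hole. They hold the upper half about 4 to 6 mm ajar at its free edge unless it is pressed; about 6 to 10 N down at the pin hole shuts it fully, and it rises again when let go
- lid_seat (a point): point on the jig's pin-hole axis at the height of the upper half's top face when shut, 60 mm above the worktop; fixed to the lower half; the pin's collar comes down on the upper half's top face here
- lid_hinge (a point): middle of the hinge axis of the upper half, 55 mm above the worktop, 84 mm along the jig's +y from the pin hole; the hinge axis runs along the jig's x
- lid (a joint): angle of the upper half about its hinge, rad: 0 = shut (level), grows as it opens upward, 1.57 = upright; starts 1.15 to 1.65; friction keeps it where it is left (under 3 N at the free edge moves it); left alone it rests at about 0.05 on the plungers. An aluminium plate 96 mm (x), 10 mm thick, free edge 104 mm from the hinge axis, mid-plane through the axis. Push it on its outer face
- lid_hole (a point): middle of the pin hole's mouth in the outer (top) face of the upper half, 84 mm from the hinge axis; hole 15 mm wide, 10 mm deep
- nest (a joint): how far the sliding nest is pulled out along the jig's -y, m: 0 = fully home at its stop, starts 0.045 to 0.075; 2 to 4 N moves it, it stays where left. Grey plate 10 mm thick on the slab, carrying the white terminal strip, with a 15 mm pin hole over the slab's hole only when home
- nest_handle (a point): the nest's upright black handle, a round post of 14 mm (18 mm at its cap, 20 mm at its foot) on the nest's outer end: this point is on its axis 50 mm above the worktop; foot 29 mm, cap top 67 mm above the worktop. When the nest is home the handle's axis is 92 mm along the jig's -y from the pin hole
- pin_stand: the pin's stand, an aluminium block 48 x 48 x 60 mm high fixed to the worktop, with a 16 mm hole right through its middle; origin at the centre of its underside. It may be on either side of the jig
- pin: the locking pin, loose, 95 mm long, about 0.09 kg, upright in the stand, collar on the stand's top face; origin at the tip, z axis up to the handle. Steel shank 12 mm thick, 55 mm long with a 9 mm cone at its tip; collar 30 mm wide, 6 mm thick; round black handle 20 mm thick, 34 mm long
- pin_grip (a point): middle of the pin's black handle, 78 mm above its tip and 23 mm above the collar's underside; grip it here
- pin_tip (a point): the pin's tip; when the collar sits on the fully shut jig it is 5 mm above the worktop

How it is judged:
On the way, in this order (a step that is already met when the one before it is completed fails the run):
1. the nest is fully home while the upper half is still open (value of joint nest below 0.003 m and value of joint lid above 0.3 rad), for 0.2 s.
2. the upper half is folded down on its plungers (value of joint lid below 0.1 rad), for 0.2 s.
3. the pin is through all three holes (z of pin_tip in the frame of jig below 0.014 m and horizontal distance between pin_tip and lid_seat below 0.005 m), for 0.1 s.
At the end, for the whole second after the job is handed in: Nest home (4 mm), upper half shut (0.02 rad), pin upright (0.12 rad) through all holes on their axis (4 mm), collar down on the upper half (tip at most 8.5 mm above the worktop); fingers still on the pin (over 2 N), pin pressing on the jig with over 3 N, at rest (value of joint nest below 0.004 m and value of joint lid below 0.02 rad and z of pin_tip in the frame of jig below 0.0085 m and horizontal distance between pin_tip and lid_seat below 0.004 m and angle between the z axis of pin and the z axis of jig, either way round below 0.12 rad and contact force between the fingers and pin above 2 N and contact force between pin and jig above 3 N and linear speed of pin below 0.02 m/s); the arm keeps its last pose, push and grip.
It also fails if it takes over 64 s, if anything falls off the work surface, if the arm or the gripper's body presses on something with over 40 N, if the wrist force passes 120 N, or if a joint passes its speed limit or range.

## Working session

There is one attempt and no reset: what is moved stays moved. The work goes in short steps, each a Python script; the robot and the scene stay as the last script left them, time stands still between calls to the robot, and variables do not carry over. Pictures are saved under pics/ and viewed, at most 10 in all, crops included, and the job is handed in when it is done.

```bash
ls; mkdir -p pics; cat > h.py <<'E'
import numpy as np, cv2, pickle
from plant import robot
def grab(n, tag):
    f=robot.grab_frame(n); pickle.dump(f,open(f'{tag}.pkl','wb')); return f
def cloud(f):
    z=f['range_z']; h,w=z.shape
    u,v=np.meshgrid(np.arange(w),np.arange(h))
    K=np.array([[f['fx'],0,f['cx']],[0,f['fy'],f['cy']],[0,0,1.]])
    p=cv2.undistortPoints(np.stack([u,v],-1).reshape(-1,1,2).astype(float),K,np.array(f['dist_coeffs'],float)).reshape(h,w,2)
    c=np.dstack([p*z[...,None],z])
    X=(c-np.array(f['t']))@np.array(f['R'])
    X[z==0]=np.nan
    return X
E
python3 - <<'E'
from h import *
for n in('side','top'):
    f=grab(n,n+'0'); cv2.imwrite(f'pics/{n}0.png',cv2.resize(f['image'][...,::-1],(800,600)))
    print(n,f['fx'],f['t'],-np.array(f['R']).T@f['t'])
s=robot.sense();print(robot.nose_length,s)
E
```

```text
pics
side 358.17832519481124 [0.44386658 0.12179129 0.79390319] [0.12931797 0.78463029 0.4580012 ]
top 444.2953491383111 [0.12545976 0.46998152 1.16629417] [0.37337903 0.11442429 1.20181532]
0.011 {'t': 0.1, 'joint_pos': array([ 1.31107902,  0.46936593, -0.04859299,  1.53359418,  0.02408148,
        1.14099813, -0.08229829]), 'joint_velocities': array([-2.80696564e-04,  2.82443315e-04,  4.43868472e-05, -4.31454541e-03,
       -1.14594540e-03,  1.48749273e-03,  7.62346120e-04]), 'effort': array([ 8.92742755e-04, -5.11513209e+01, -4.68756293e-02, -2.38389677e+01,
        1.08230670e-02,  4.39080497e-03, -1.00217247e-05]), 'tcp_pos': array([ 0.15432134, -0.6565931 ,  0.24135452]), 'tcp_rot': array([-3.13981237e+00,  4.67802005e-05,  2.30839028e-01]), 'wrist_force': array([-0.13164319, -0.1096912 ,  0.91819576]), 'torque': array([-0.01710177, -0.02107564, -0.04422832]), 'gripper_force': 0.0, 'opening': 1.0018099875238986}
```

View pics/side0.png

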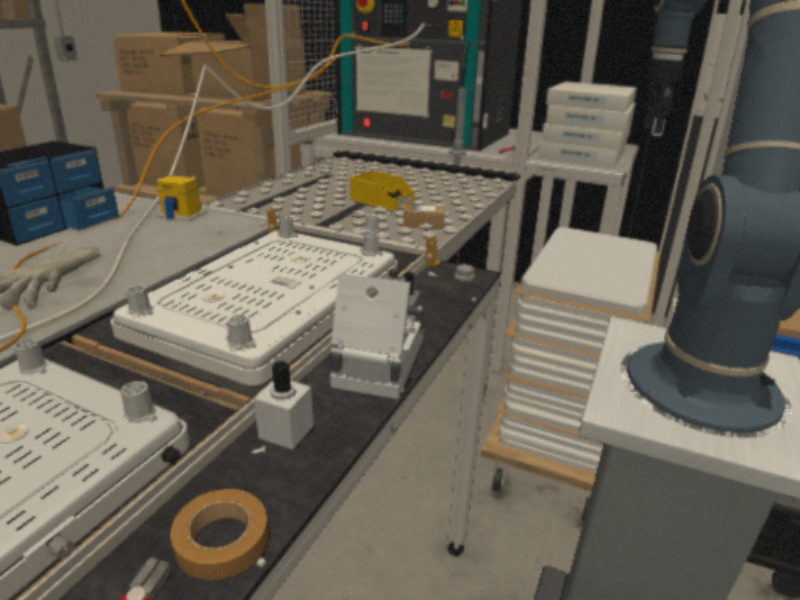

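View pics/top0.png

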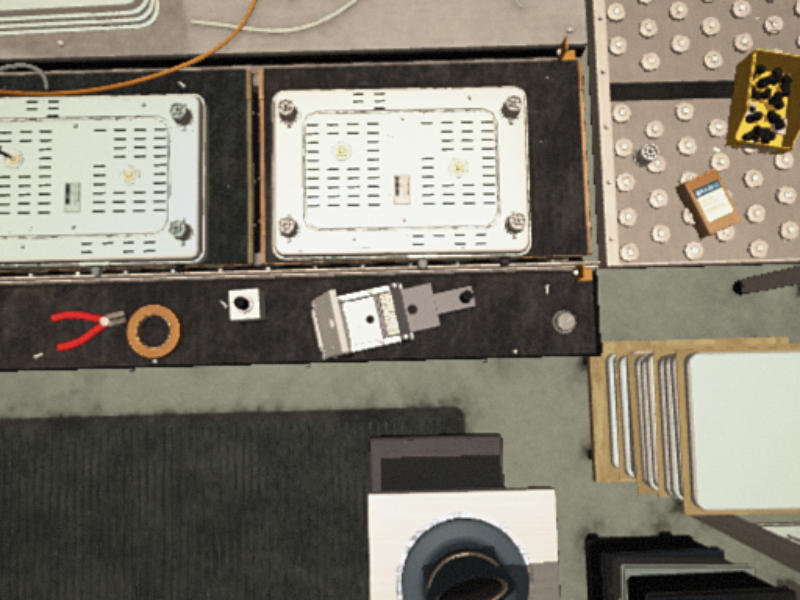

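The side view shows the pin and its stand at (283,410), with the upright lid behind at (372,310). The top view shows the stand at (243,303), the jig around (370,318) with its hinge to the left (+y), and the nest handle at (466,296). Next I'll enlarge the jig and sample the depth.

```bash
python3 - <<'E'
from h import *
f=pickle.load(open('top0.pkl','rb'))
im=f['image'][...,::-1]; c=im[165:245,135:315]
cv2.imwrite('pics/crop0.png',cv2.resize(c,None,fx=4.4,fy=4.4,interpolation=cv2.INTER_CUBIC))
X=cloud(f)
Z=X[...,2]
np.set_printoptions(linewidth=250,precision=3,suppress=True)
print('zgrid mm rows175..235/4, cols 140..312/4')
print((Z[175:236:4,140:312:4]*1000).round().astype(int))
for (r,c) in [(175,150),(175,300),(235,150),(235,300)]: print(r,c,X[r,c])
E
```

```text
zgrid mm rows175..235/4, cols 140..312/4
[[                   9                    1                   -1                  -27                  -32                  -28                  -27                   11                    9                   12                   12
                    10                   13                   10                   10                    8                    8                    8                    8                    5                    2                    1
                    -1                   -7                   -6                   -9                  -10                  -27                  -30                  -33                  -30                  -30                  -32
                    -3                   -1                   -1                    0                   -6                   -1                   -4                    2                   -1                   -2]
 [                  -4                   -3                    3                    3                   -2                    3                   -
[... 13017 characters left out ...]
  -790                 -796                 -796                 -797
                  -791                 -794                 -790                 -793                 -787                 -783                 -792                 -778                 -797                 -805                 -788
                  -794                 -797 -9223372036854775808                 -787                 -786                 -795                 -794                 -789                 -782                 -786]]
175 150 [ 0.534  0.388 -0.026]
175 300 [ 0.519 -0.026  0.002]
235 150 [ 0.364  0.56  -0.791]
235 300 [ 0.346 -0.109 -0.789]<stdin>:9: RuntimeWarning: invalid value encountered in cast
```

View pics/crop0.png

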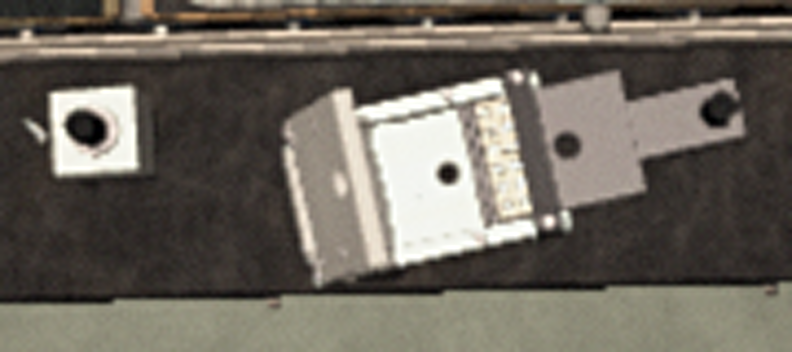

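The crop shows the slab hole at (448,174), the nest hole at (567,145), the bridge middle at about (538,149) and the handle cap at (718,110). The pin's handle top is at (87,127) and the stand-top corners are about (50,92), (135,87), (140,175) and (55,178).

```bash
cat >> h.py <<'E'
def ray(f,u,v,z):
    K=np.array([[f['fx'],0,f['cx']],[0,f['fy'],f['cy']],[0,0,1.]]); R=np.array(f['R'])
    p=cv2.undistortPoints(np.array([[[u,v]]],float),K,np.array(f['dist_coeffs'],float)).ravel()
    d=R.T@np.array([*p,1]); o=-R.T@np.array(f['t']); return o+d*(z-o[2])/d[2]
E
python3 - <<'E'
from h import *
np.set_printoptions(precision=4,suppress=True)
f=pickle.load(open('top0.pkl','rb'))
P=lambda x,y,z: ray(f,135+(x+.5)/4.4-.5,165+(y+.5)/4.4-.5,z)
hole=P(448,174,.02);nh=P(567,145,.03);br=P(538,149,.063);hd=P(718,110,.067)
for n,p in dict(hole=hole,nesthole=nh,bridge=br,handle=hd,pin=P(87,127,.1)).items(): print(n,p,np.linalg.norm((p-hole)[:2]),np.arctan2(*(p-hole)[1::-1]))
st=np.array([P(*c,.06) for c in[(50,92),(135,87),(140,175),(55,178)]]);print(st,st.mean(0))
X=cloud(f);m=np.zeros(X.shape[:2],bool);m[165:245,135:315]=1
def pts(sel): return X[m&sel]
Z=X[...,2]
# stand top
s=pts((abs(Z-.06)<.006)&(X[...,1]>.3)); 
r=cv2.minAreaRect((s[:,:2]*1000).astype(np.float32));print('stand',r)
# nest line: z~.03 outside
# lid: tall points > .06 , y between
L=pts((Z>.07)&(X[...,1]<.33)&(X[...,1]>.1)); c=np.median(L,0); L=L[np.linalg.norm(L-c,axis=1)<.12]
print('lid',len(L),L.min(0),L.max(0)); 
u,sv,vt=np.linalg.svd(L-L.mean(0),full_matrices=False);print(L.mean(0),sv,vt)
o=pts((Z>.01)&(X[...,1]<.3)&(X[...,1]>-.05)&(Z<.07))
# cheek tops
ck=pts((abs(Z-.046)<.004)&(X[...,1]<.3)); print('cheek',len(ck),cv2.minAreaRect((ck[:,:2]*1000).astype(np.float32)))
E
```

```text
hole [0.4435 0.148  0.02  ] 0.0 0.0
nesthole [0.4585 0.0758 0.03  ] 0.07373044025935799 -1.366371544879815
bridge [0.4542 0.0938 0.063 ] 0.05515292927648635 -1.3759853607643864
handle [ 0.4739 -0.0116  0.067 ] 0.16241276827171222 -1.3824966594594974
pin [0.4708 0.3492 0.1   ] 0.20306324976201073 1.4361749751564505
[[0.4955 0.3792 0.06  ]
 [0.4971 0.3293 0.06  ]
 [0.4453 0.3269 0.06  ]
 [0.4449 0.3767 0.06  ]] [0.4707 0.353  0.06  ]
stand ((472.6658935546875, 353.23681640625), (47.987937927246094, 49.096160888671875), 2.3785085678100586)
lid 599 [0.3838 0.179  0.0701] [0.4832 0.2365 0.1586]
[0.4326 0.2062 0.1235] [0.7202 0.6829 0.0581] [[ 0.2142 -0.3826  0.8987]
 [ 0.9606  0.2495 -0.1227]
 [-0.1773  0.8896  0.4209]]
cheek 411 ((456.754150390625, 115.75811767578125), (106.81912231445312, 259.0067443847656), 19.920352935791016)
```

```bash
cat >> h.py <<'E'
YAW=0.192; HOLE=np.array([.4435,.148,0])
EX=np.array([np.cos(YAW),np.sin(YAW),0]); EY=np.array([-np.sin(YAW),np.cos(YAW),0])
J=lambda x,y,z: HOLE+x*EX+y*EY+np.array([0,0,z])
DOWN=[np.pi,0,YAW]
def inj(p): d=np.array(p)-HOLE; return np.array([d@EX,d@EY,d[2]])
E
python3 - <<'E'
from h import *
np.set_printoptions(precision=4,suppress=True)
for p in [J(0,-.215,.22),J(0,-.215,.053),J(0,-.1,.053),J(.02,.1,.17),np.array([.471,.35,.09])]:
    print(robot.inverse_kinematics(p,DOWN))
robot.grip(0.0,40)
robot.goto(J(0,-.215,.2),DOWN)
print(robot.sense()['t'],robot.sense()['wrist_force'])
robot.move_straight(J(0,-.215,.053),.15)
print(robot.move_straight(J(0,-.098,.053),.05,contact_N=14))
s=robot.sense();print(s['t'],inj(s['tcp_pos']),s['wrist_force'])
f=grab('top','top1');im=f['image'][...,::-1];cv2.imwrite('pics/crop1.png',cv2.resize(im[165:245,135:315],None,fx=4.4,fy=4.4,interpolation=cv2.INTER_CUBIC))
E
```

```text
[ 0.5495  0.2394 -0.5871  1.9645  0.1586  0.9825 -1.4916]
[ 0.3698  0.4689 -0.4044  2.1144  0.3134  0.6147 -1.6325]
[ 0.2647  0.4718 -0.5676  2.1591  0.4332  0.6212 -1.9903]
[ 0.3063  0.5723 -1.2051  1.9547  0.621   1.0536 -2.5558]
[-0.1453  0.6329 -0.781   1.8529  0.5646  0.8919 -2.5769]
3.2833 [ 0.3185  0.111  -0.3515]
True
6.2167 [-0.0003 -0.1155  0.0529] [ 0.9983 -2.4697  1.4341]
```

View pics/crop1.png

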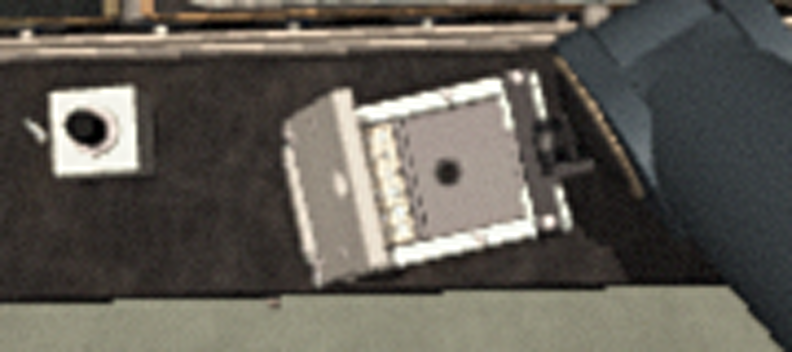

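The nest looks home: its hole at (448,172) now lies over the slab hole, and the handle sits right beside the bridge. I'll confirm with a firmer push, then fold the lid.

```bash
python3 - <<'E'
from h import *
np.set_printoptions(precision=4,suppress=True)
print(robot.move_straight(J(0,-.100,.053),.03,contact_N=22))
s=robot.sense();print(s['t'],inj(s['tcp_pos']),s['wrist_force'])
robot.sleep(.2)
robot.move_straight(J(0,-.150,.053),.2)
robot.move_straight(J(0,-.150,.26),.3)
D2=[np.pi,0,YAW-np.pi]
robot.goto(J(.02,.11,.26),D2)
s=robot.sense();print(s['t'],inj(s['tcp_pos']),s['joint_pos'])
def P(th,r=.09,m=0):
    y=.084-r*np.cos(th)+(.005+m)*np.sin(th)+.0145
    z=.055+r*np.sin(th)+(.005+m)*np.cos(th)+.011
    return J(.02,y,z)
robot.move_straight(P(1.15,m=.025),.2)
for th in (1.1,.85,.6,.4,.2,.08):
    c=robot.move_straight(P(th),.12,contact_N=15)
    s=robot.sense();print(th,c,s['t'],inj(s['tcp_pos']),s['wrist_force'])
    if c: break
f=grab('side','side1');cv2.imwrite('pics/side1.png',cv2.resize(f['image'][150:300,130:330,::-1],None,fx=4,fy=4,interpolation=cv2.INTER_CUBIC))
E
```

```text
True
6.625 [-0.0004 -0.1155  0.053 ] [ 1.139  -1.748   1.7814]
10.0167 [0.02   0.1096 0.2596] [ 0.3046  0.4055 -1.166   1.8471  0.4064  1.1598  0.7614]
1.1 False 11.075 [0.0204 0.062  0.149 ] [-0.0402  0.2388  0.1293]
0.85 False 11.4083 [0.0197 0.0422 0.1364] [0.7935 0.4153 1.411 ]
0.6 False 11.7417 [0.0196 0.0264 0.1202] [-0.0571  0.5954  0.0147]
0.4 False 12.0417 [0.0196 0.0173 0.1052] [-0.1631 -0.1135  0.311 ]
0.2 False 12.3417 [0.0197 0.0113 0.0885] [-1.2187 -0.1803  0.0089]
0.08 False 12.5917 [0.0198 0.0093 0.0781] [-0.2972  0.3406 -0.2959]
```

View pics/side1.png

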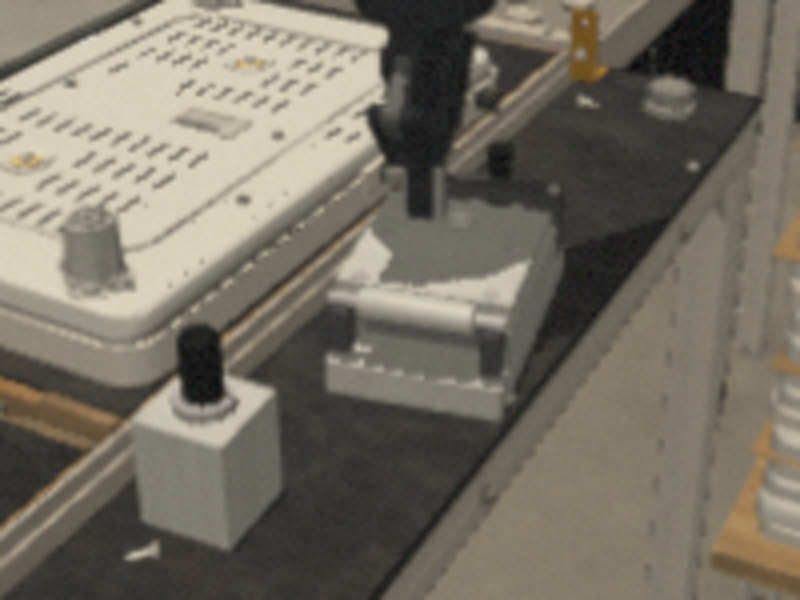

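The lid is folded down, with the fingertips resting on it. I'll seat it on its plungers, then go above the pin and look at both from the top.

```bash
python3 - <<'E'
from h import *
np.set_printoptions(precision=4,suppress=True)
p=J(.02,.009,.068)
print(robot.move_straight(p,.05,contact_N=4)); s=robot.sense();print(s['t'],inj(s['tcp_pos']),s['wrist_force'])
robot.sleep(.25)
robot.move_straight(J(.02,.009,.2),.3)
D2=[np.pi,0,YAW-np.pi]
robot.grip(.8)
robot.goto([.471,.350,.2],D2)
s=robot.sense();print(s['t'],s['tcp_pos'],s['joint_pos'])
f=grab('top','top2');im=f['image'][...,::-1];cv2.imwrite('pics/crop2.png',cv2.resize(im[165:245,135:285],None,fx=5.3,fy=5.3,interpolation=cv2.INTER_CUBIC))
E
```

```text
True
12.8583 [0.0208 0.0094 0.0723] [-0.8565 -0.2741  3.4693]
15.125 [0.4713 0.3487 0.1995] [ 0.0232  0.5778 -1.0351  1.7566  0.5473  1.1295  0.5756]
```

View pics/crop2.png

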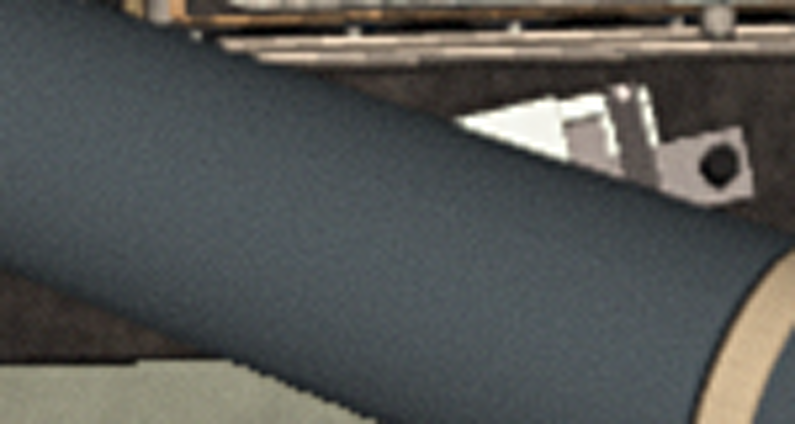

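The arm hides most of the jig from above, but the handle is visible at (720,165). That gives a check on the nest, and the side camera can supply the rest.

```bash
python3 - <<'E'
from h import *
np.set_printoptions(precision=4,suppress=True)
f=pickle.load(open('top2.pkl','rb'));h=ray(f,135+720.5/5.3-.5,165+165.5/5.3-.5,.067);print('handle',h,inj(h))
f=grab('side','side2');im=f['image'][...,::-1]
a=cv2.resize(im[205:265,200:290],None,fx=8,fy=8,interpolation=cv2.INTER_CUBIC)
b=cv2.resize(im[215:290,160:205],None,fx=6.4,fy=6.4,interpolation=cv2.INTER_CUBIC)
c=np.zeros((480,800,3),np.uint8);c[:, :720][:480]=a[:480]
cv2.imwrite('pics/side2.png',c[:,:720]);
K=np.array([[f['fx'],0,f['cx']],[0,f['fy'],f['cy']],[0,0,1.]])
R=np.array(f['R'])
for n,p in dict(hole=J(0,0,.064),pintop=np.array([.4708,.3492,.1]),stand=np.array([.471,.353,.06])).items():
    q=cv2.projectPoints(p.reshape(1,3),cv2.Rodrigues(R)[0],np.array(f['t'],float),K,np.array(f['dist_coeffs'],float))[0].ravel();print(n,q)
cv2.imwrite('pics/side2p.png',b)
E
```

```text
handle [0.4601 0.059  0.067 ] [-0.0007 -0.0905  0.067 ]
hole [246.0348 204.2237]
pintop [182.5647 231.2373]
stand [182.7967 250.4173]
```

View pics/side2.png

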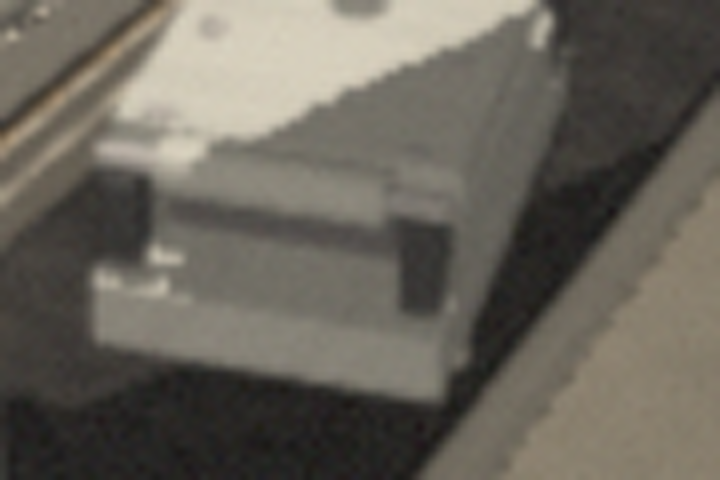

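View pics/side2p.png

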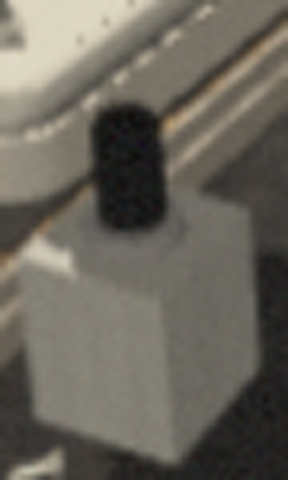

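The side view puts the lid hole at crop (360,3), the pin handle's top at (128,108) and the stand centre at (135,225). All three sit about 1.5–3 px left of prediction, so the two cameras disagree by a few mm and I'll settle that relative to the gripper. Next I'll grasp the pin, lift it and hover beside the hole.

```bash
python3 - <<'E'
from h import *
np.set_printoptions(precision=4,suppress=True)
D2=[np.pi,0,YAW-np.pi]
robot.move_straight([.472,.350,.12],.2,attitude=D2)
print(robot.move_straight([.472,.350,.079],.08,contact_N=8))
robot.grip(0.0,80)
s=robot.sense();print(s['t'],s['tcp_pos'],s['opening'],s['gripper_force'],s['wrist_force'])
robot.sleep(.1)
robot.move_straight([.472,.350,.165],.12)
s=robot.sense();print(s['opening'],s['gripper_force'],s['wrist_force'])
robot.move_straight(J(0,0.0,.165),.15)
s=robot.sense();print(s['t'],s['tcp_pos'],s['opening'],s['wrist_force'])
f=grab('side','side3');grab('top','top3');im=f['image'][...,::-1]
cv2.imwrite('pics/side3.png',cv2.resize(im[150:225,200:300],None,fx=8,fy=8,interpolation=cv2.INTER_CUBIC))
K=np.array([[f['fx'],0,f['cx']],[0,f['fy'],f['cy']],[0,0,1.]])
for p in [J(0,0,.064),J(0,0,.091),s['tcp_pos']]:
    q=cv2.projectPoints(np.array(p).reshape(1,3),cv2.Rodrigues(np.array(f['R']))[0],np.array(f['t'],float),K,np.array(f['dist_coeffs'],float))[0].ravel();print(q,(q-[200,150])*8)
E
```

```text
False
16.95 [0.4721 0.3508 0.0797] 0.20555320132012755 78.05493480409496 [-0.654   2.111   3.6834]
0.20425644200701834 78.62479234929197 [ 0.2564  0.1793 -1.9324]
19.425 [0.4435 0.1488 0.1652] 0.20708989488483454 [ 0.0151 -0.2145 -1.1389]
[246.0348 204.2237] [368.2784 433.7896]
[246.1873 193.6358] [369.4987 349.0862]
[246.4571 162.9448] [371.6567 103.5588]
```

View pics/side3.png

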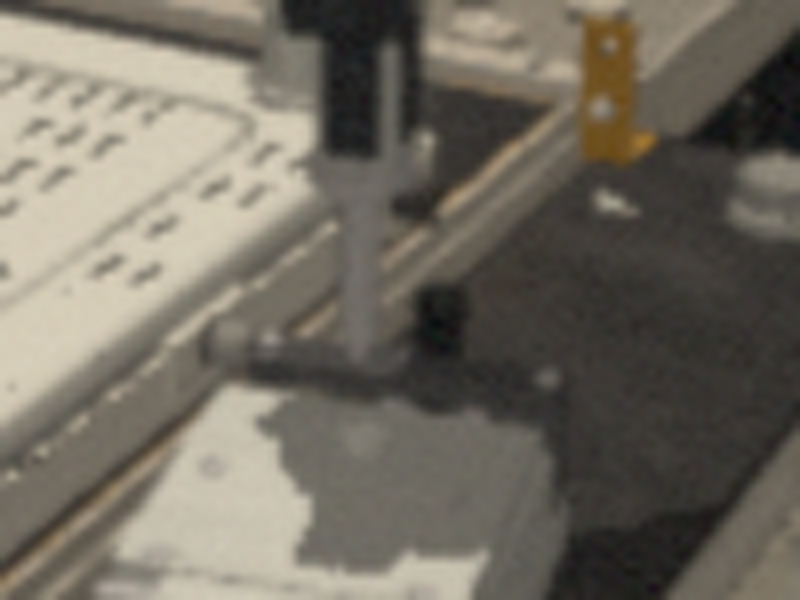

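The side view shows the shank axis at column 362, straight above the lid hole at (362,432), so x is aligned to under a millimetre. I'll descend guarded.

```bash
python3 - <<'E'
from h import *
np.set_printoptions(precision=4,suppress=True)
def st(n,c):
    s=robot.sense();print(n,c,round(s['t'],2),inj(s['tcp_pos']),s['wrist_force'],s['torque'],s['opening'])
robot.move_straight(J(0,.0005,.146),.1)
st('pre',0)
c=robot.move_straight(J(0,.0005,.112),.04,contact_N=4); st('down',c)
E
```

```text
pre 0 19.87 [-0.0005  0.0008  0.1454] [-0.345   0.2284 -0.6171] [-0.0373  0.0162  0.0184] 0.21232895454945352
down False 20.87 [0.0001 0.0005 0.1121] [ 0.6477 -0.8954 -0.9196] [-0.0551  0.035   0.0279] 0.21081382653933264
```

```bash
python3 - <<'E'
from h import *
np.set_printoptions(precision=4,suppress=True)
def st(n,c):
    s=robot.sense();print(n,c,round(s['t'],2),inj(s['tcp_pos']),s['wrist_force'],s['torque'],s['opening'])
c=robot.move_straight(J(0,.0005,.086),.04,contact_N=5); st('down',c)
if not c:
    c=robot.move_straight(J(0,.0005,.074),.02,contact_N=18); st('press',c)
E
```

```text
down False 21.67 [-0.      0.0005  0.086 ] [ 0.1287 -1.5736 -0.9686] [-0.1775  0.0511 -0.0117] 0.21046738665060652
press True 22.11 [ 0.0003 -0.      0.0795] [-2.3208 -0.8787 10.2012] [-0.3996  0.4617 -0.0013] 0.20872662577129325
```

```bash
python3 - <<'E'
from h import *
np.set_printoptions(precision=4,suppress=True)
def st(n):
    s=robot.sense();print(n,round(s['t'],2),inj(s['tcp_pos']),s['wrist_force'],s['torque'],s['gripper_force']);return s
s=st('0'); robot.sleep(.5); s=st('hold')
z=.0795
for i in range(6):
    if s['wrist_force'][2]>24: break
    z-=.0007; robot.move_straight(J(0,.0003,z),.01,contact_N=20); robot.sleep(.3); s=st(round(z,4))
f=grab('side','side4');im=f['image'][...,::-1]
cv2.imwrite('pics/side4.png',cv2.resize(im[150:240,200:300],None,fx=6.6,fy=6.6,interpolation=cv2.INTER_CUBIC))
E
```

```text
0 22.11 [ 0.0003 -0.      0.0795] [-2.3208 -0.8787 10.2012] [-0.3996  0.4617 -0.0013] 79.88804298802279
hold 22.61 [0.0003 0.     0.0795] [-2.385  -0.8576  9.6669] [-0.3293  0.383  -0.0313] 79.886382620316
0.0788 23.18 [0.0003 0.0001 0.0795] [-1.8066 -4.1489  9.545 ] [-0.7137  0.37   -0.0001] 79.95187148102559
0.0781 23.73 [0.0004 0.0001 0.0794] [-3.2255 -4.5413 16.0473] [-0.9781  0.8012  0.0164] 80.80838267575018
0.0774 24.28 [0.0004 0.0001 0.0792] [-5.5067 -5.4003 23.2471] [-1.2627  1.0915  0.0367] 81.60858623217791
0.0767 24.83 [0.0004 0.0001 0.0791] [-6.3408 -8.1454 29.2082] [-1.4746  1.4951 -0.0174] 82.40832977928221
```

View pics/side4.png

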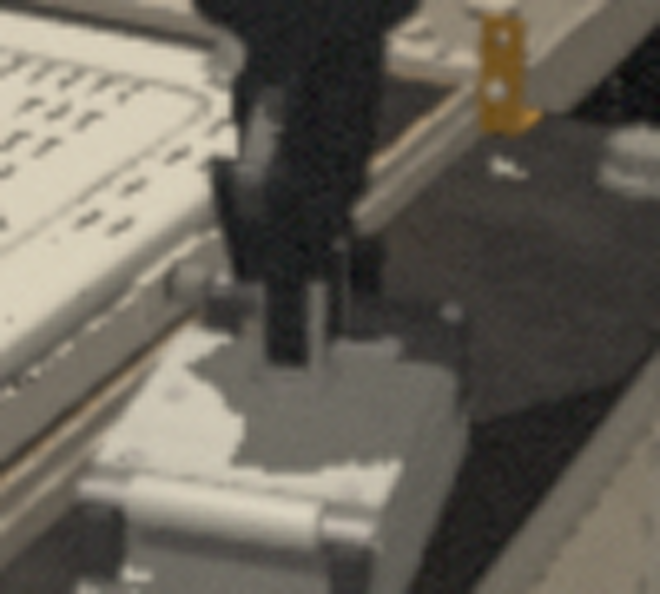

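The pin's collar is down on the shut upper half at crop (290,365). The TCP is at 0.0791 m, just below its 0.0797 m height when the collar sat on the 60 mm stand. Force rises steeply with almost no travel, which means a hard stop, so I'm handing it in.

```bash
python3 -c "
from h import *
print(robot.close_job())"
```

```text
the job is handed in; nothing more can be done
None
```

I handed the job in at about 25 s with the nest home, the upper half shut and the pin through all three holes; the gripper still holds it, pressing down with about 29 N. The judge's result was not reported back.

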